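# Park the test roller at the top of the tack-test ramp

## Task

Set up the tape tack tester for its next run: with the fingertips, push the steel roller from the foot of the little ramp up over the crest, so that it comes to rest in its seat against the buffer of the stop plate, then take the hand away. Push it slowly and keep the fingers on it all the way up, so that it never runs loose or rolls back on the slope, and do not lift or carry it. Leave the tape roll, the jar and the pen where they are.

Things in the scene. Friction and masses are not known exactly. Their poses are not given: they have to be found in the camera images.
- ramp: Fixed grey and aluminium ramp, 290 mm long, 130 wide. Origin: centre of its underside, on the bench. x points uphill along the lane, y across it, z up. Lane 90 mm wide between two cheeks 8 mm thick, which rise 13 mm above landing and slope and are level, 41 mm above the bench, beside the seat. Level landing 10 mm above the bench from x = -140 to -55 mm; a lip 5 mm higher closes its lower end.
- slope_foot (a point): Point on the lane's middle line where the level landing ends and the slope of 9 degrees begins: ramp frame x = -55 mm, 10 mm above the bench.
- crest (a point): Point on the lane's middle line at the top of the slope: ramp frame x = 75 mm, 31 mm above the bench. Behind it the seat falls by 15 degrees to the face of the stop's rubber buffer, at x = 117 mm, where the surface is 19 mm above the bench; the stop plate's top is 55 mm above the bench.
- seat (a point): Where the roller's centre lies when it rests in the seat against the buffer: ramp frame x = 95 mm, 48 mm above the bench. Once past the crest the roller goes there and stays by itself.
- roller: Loose plain steel roller, a cylinder 44 mm in diameter and 80 mm long, 0.25 to 0.5 kg, polished (friction about 0.35), rolling freely. Origin at its centre; its y axis is the cylinder's axis and lies across the lane (the x and z axes turn as it rolls). It starts on the ramp's level landing, its centre 32 mm above the bench.
- tape_roll: Bystander: roll of beige adhesive tape lying flat, 92 mm across, 25 mm high, on the bench beyond the foot of the ramp. Origin under its centre.
- sample_jar: Bystander: small closed sample jar, 50 mm across, 78 mm high, upright on the bench beyond the stop plate. Origin under its centre.
- pen: Bystander: red pen, 138 mm long, 12 mm high, lying on the bench at the right. Origin under its centre.

How it is judged (in metres and radians):
On the way:
1. the fingers push the roller on the upper half of the slope (x of roller in the frame of ramp between 0.01 and 0.065 m and contact force between the fingers and roller above 0.02 N), for 0.02 s.
At the end, for the whole second after the job is handed in: The roller rests in the seat against the stop's buffer: its centre within 4 mm of the seated place along the ramp, 44 to 53 mm above the bench, its axis within 0.06 rad of straight across the lane, at rest (x of roller in the frame of ramp between 0.091 and 0.099 m and y of roller in the frame of ramp between -0.009 and 0.009 m and z of roller in the frame of ramp between 0.044 and 0.053 m and angle between the y axis of roller and the y axis of ramp, either way round below 0.06 rad and linear speed of roller below 0.01 m/s); the robot touches nothing.
It fails at once if the roller runs loose on the slope: faster than 0.15 m/s with no finger touching it (rolling back or flicked up) (x of roller in the frame of ramp between -0.05 and 0.065 m and linear speed of roller above 0.15 m/s and contact force between the fingers and roller below 0.005 N).
It fails at once if the roller is lifted or carried (more than about 10 mm clear of the lane) ((x of roller in the frame of ramp below -0.055 m and z of roller in the frame of ramp above 0.043 m) or (x of roller in the frame of ramp below 0 m and z of roller in the frame of ramp above 0.052 m) or z of roller in the frame of ramp above 0.064 m).
It fails at once if the roller leaves the lane (z of roller in the frame of ramp below 0.024 m).
It fails at once if the tape roll, the jar or the pen is moved more than 20 mm, or the jar tips (distance of any of tape_roll, sample_jar, pen from where it was at the start of the episode above 0.02 m or angle between sample_jar's own z axis and vertical above 0.4 rad).
It also fails if it takes over 42 s, if anything falls off the work surface, if the arm or the gripper's body presses on something with over 40 N, if the wrist force passes 120 N, or if a joint passes its speed limit or range.

## Robot

A 6-joint arm with a two-finger parallel gripper is mounted at the origin on a cart in front of the work surface, level with it; the furniture and walls round the work are solid. World frame = base frame: x ahead of the robot, y to its left, z up, the work surface at z = 0. Lengths are in mm, angles in rad, forces in N, time in s.
With the tool pointing down it reaches from about 350 to 975 mm from the base axis. Payload 7.1 kg.
Tool frame: the origin (TCP) lies between the finger pads; the fingertips stand 8 mm ahead of it and the grasp point (between the pads) lies 11 mm behind it (ctrl.tips_ahead is the distance from the TCP to the fingertips, in mm); y points along the fingers, z is the direction in which the jaws open and shut, and the axes are right-handed (so a half turn about y gives the same grasp; the last joint's range is limited). The gripper opens to 88 mm and grips with 3 to 60 N. Pads are 20 mm wide; open, the fingers measure 115 mm over their backs; the gripper's body (75 mm by 178 mm) begins 61 mm behind the grasp point.
Start: joints at [1.101, 0.423, 1.63, -0, 1.089, -0.019], TCP at [272.271, 562.56, 230.675] pointing down, gripper open.
Joint ranges: [-3, 3], [-0.9, 2.11], [0.09, 2.58], [-1.31, 4.45], [0.11, 2.69], [-2.54, 2.54]. Speed limits (rad/s): [2.39, 2.39, 3.01, 3.14, 3.14, 3.14].

## Interface

Orientations are given as a rotation vector (axis times angle).
In Python, from workcell import ctrl gives the robot as it stands.
- The arm moves only by the shell command python3 -m creep 'ROWS'. ROWS is JSON, a list of rows, each an object of numbers: "tx", "ty", "tz": the shift along the world's x, y, z in mm; "rx", "ry", "rz": the turn, a rotation vector about the world's x, y, z in rad; "fingers": the closure in counts, from 0 (fully open) to 255 (shut). A call has 1 to 10 rows; each row is the pose to reach, as a shift and turn from the pose commanded when the call began; what a row does not reach only later rows make up. A row lasts 1/8 s, in which the tool goes at most 62.5 mm and 10.7 degrees, less where a joint would pass 70% of its speed; a pose out of reach is approached as far as the arm can. A call with a gripper value outside its range is refused whole. The fingers move at their own pace and stop on an object; the grip force is fixed at half the most. Time passes only in rows, so rows that repeat a pose let the fingers close. It gives the time, the measured TCP pose, the force and the opening at its end, in the units of the state.
- ctrl.get_obs(): the state, without advancing time (a new reading comes with each control period).
- ctrl.get_image(name): name is "side" or "top" or "wrist"; returns a dict with "pixels" (480x640x3 uint8, blue, green, red), "intrinsics" (3x3 intrinsics, pixels), "k1" (the pictures are not rectified: a ray, as slopes to the right and down, at radius r is drawn at 1 + k1 r^2 times it, then the intrinsics apply), "rvec" (rotation vector, rad) and "tvec" (3), from world to camera coordinates, as OpenCV has them. Camera axes: x right, y down, z forward; pixel columns grow to the right and rows downward; lengths in mm; the calibration is good to about 2 mm. A picture is of the moment at which its call begins. There is no depth.
- ctrl.close_job(): hands the job in, once; it reports no verdict.
The state is a dict: "t": time; "qpos": joint angles; "qvel": joint speeds; "joint_torque": joint torques, N m; "ee_pos": TCP position; "orientation": TCP orientation; "ft_force": force on the tool from outside, world axes, zero at the start; "moment": the same for the moment, N m; "width": finger opening in mm.
Only numpy, scipy, OpenCV 4.12 (cv2) and the standard library are available. Lean on these libraries where they do the work, as an engineer would, in place of code of your own. Each camera call takes 0.05 s, during which the arm holds its last target.

## Working session

There is one attempt and no reset: what is moved stays moved. The work goes in short steps, Python scripts to look and compute and a shell command to move; the robot and the scene stay as the last step left them, time stands still between calls to the robot, and variables do not carry over. Pictures are saved under pics/ and viewed, and the job is handed in when it is done.

```bash
mkdir -p pics; ls; python3 - <<'E'
from workcell import ctrl
import cv2
print(ctrl.get_obs())
for n in ["top","side"]:
    im=ctrl.get_image(n); cv2.imwrite(f"pics/{n}0.png",im["pixels"]); print(n,im["intrinsics"],im["k1"],im["rvec"],im["tvec"])
E
```

```text
pics
{'t': 0.0, 'qpos': array([ 1.10099978e+00,  4.23826875e-01,  1.63066976e+00, -2.84936380e-05,
        1.08861683e+00, -1.90178444e-02]), 'qvel': array([ 0.00296638,  0.00110819,  0.00055983, -0.00057802, -0.00138297,
        0.00088348]), 'joint_torque': array([ 3.84100604e-04, -5.44632483e+01, -2.73655468e+01,  6.44519599e-02,
        2.31462240e-02, -9.16956265e-05]), 'ee_pos': array([272.04116715, 562.08963086, 229.91836839]), 'orientation': array([-1.54322546,  0.35383095, -0.35328747]), 'ft_force': array([-0.03673019,  0.14293631, -0.05660599]), 'moment': array([ 0.03604246, -0.04358389,  0.00451716]), 'width': 87.67597911526585}
top [[494.88224476   0.         316.89907062]
 [  0.         494.88224476 238.74900678]
 [  0.           0.           1.        ]] -0.14207761717651426 [ 2.13070652 -2.1115545   0.21127661] [-37.85618075 494.87188208 991.7529471 ]
side [[539.76106698   0.         322.42231857]
 [  0.         539.76106698 237.20143734]
 [  0.           0.           1.        ]] -0.0387314638302184 [ 1.89795853 -0.4162831   0.29053186] [-480.2763127   133.81734071 1014.54515593]
```

View pics/top0.png

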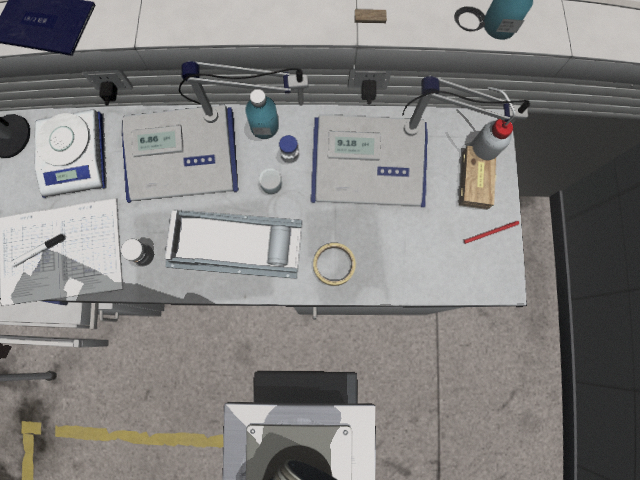

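View pics/side0.png

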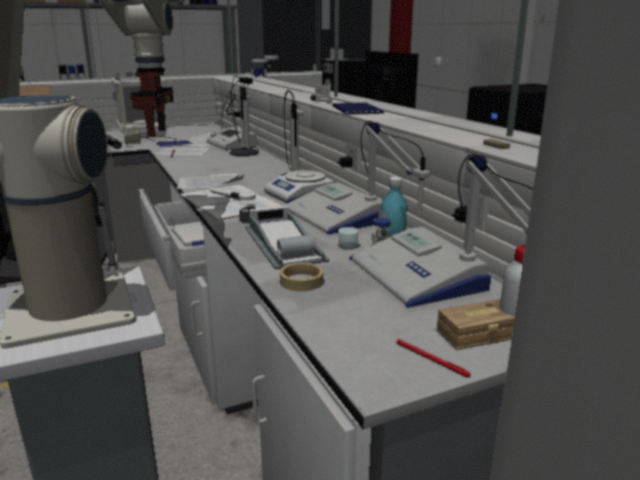

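```bash
cat > h.py <<'E'
import numpy as np, cv2
from workcell import ctrl
def cam(n):
    im=ctrl.get_image(n); return im
def proj(im,P):
    R=cv2.Rodrigues(np.array(im["rvec"],float))[0]; p=np.atleast_2d(P)@R.T+im["tvec"]
    s=p[:,:2]/p[:,2:]; r2=(s**2).sum(1,keepdims=True); s=s*(1+im["k1"]*r2)
    K=im["intrinsics"]; return s*[K[0,0],K[1,1]]+[K[0,2],K[1,2]]
def back(im,uv,z):
    K=im["intrinsics"]; d=(np.atleast_2d(uv)-[K[0,2],K[1,2]])/[K[0,0],K[1,1]]; s=d.copy()
    for _ in range(30): s=d/(1+im["k1"]*(s**2).sum(1,keepdims=True))
    R=cv2.Rodrigues(np.array(im["rvec"],float))[0]; C=-R.T@im["tvec"]
    w=np.c_[s,np.ones(len(s))]@R; t=(z-C[2])/w[:,2:]
    return C+w*t
E
python3 - <<'E'
from h import *
im=cam("top"); print(proj(im,[[272,562,230],[272,562,400],[0,0,0]]))
print(back(im,[[279,245]],32),back(im,[[175,235]],55))
p=im["pixels"]
cv2.imwrite("pics/topz.png",cv2.resize(p[195:290,110:370],None,fx=3,fy=3,interpolation=cv2.INTER_CUBIC))
im=cam("side");p=im["pixels"]
cv2.imwrite("pics/sidez.png",cv2.resize(p[180:310,190:370],None,fx=4,fy=4,interpolation=cv2.INTER_CUBIC))
E
```

```text
[[-14.60808381 337.87902639]
 [-79.19411894 335.5203196 ]
 [298.68109204 476.90206841]]
[[484.0660399   47.20573179  32.        ]] [[499.10058427 266.5787286   55.        ]]
```

View pics/topz.png

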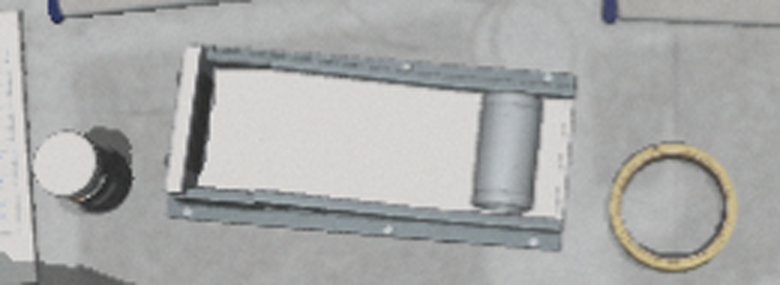

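View pics/sidez.png

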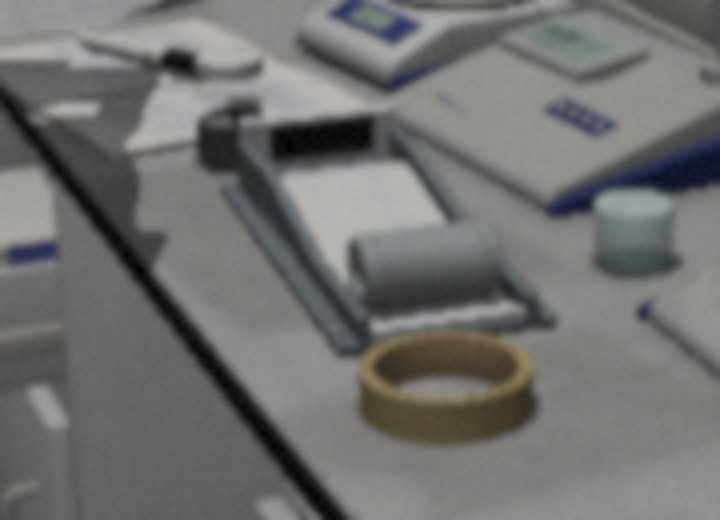

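```bash
python3 - <<'E'
from h import *
im=cam("top")
f=lambda u,v:(u/3+110-1/3,v/3+195-1/3)
for n,uv,z in [("flange near-low",(560,250),2),("flange near-up",(168,218),2),("lip near",(561,228),15),("lip far",(576,98),15),("cheek far low top",(576,75),23),
 ("stop out near",(167,190),55),("stop out far",(190,45),55),("stop in far",(203,46),55),("stop in near",(182,191),55),
 ("roller far",(514,93),32),("roller near",(501,210),32),("roller L far",(484,96),32),("roller L near",(475,205),32),("roller R far",(543,97),32),("roller R near",(532,210),32),
 ("tape",(673,207),25),("jar",(66,164),78)]:
    print(n,back(im,[f(*uv)],z).round(1)[0])
E
```

```text
flange near-low [417.3  10.2   2. ]
flange near-up [437.1 298.6   2. ]
lip near [431.6   9.3  15. ]
lip far [ 5.268e+02 -1.000e-01  1.500e+01]
cheek far low top [542.1  -0.   23. ]
stop out near [449.7 284.2  55. ]
stop out far [554.3 274.7  55. ]
stop in far [553.6 265.1  55. ]
stop in near [449.1 273.4  55. ]
roller far [526.3  43.9  32. ]
roller near [441.7  51.2  32. ]
roller L far [523.9  65.3  32. ]
roller L near [445.1  69.7  32. ]
roller R far [523.6  23.1  32. ]
roller R near [441.9  29.3  32. ]
tape [446.  -70.4  25. ]
jar [463.4 350.1  78. ]
```

```bash
cat > fit.py <<'E'
from h import *
from scipy.optimize import least_squares
im=cam("top")
f=lambda u,v:(u/3+110-1/3,v/3+195-1/3)
obs=[((-145,65,2),(560,250)),((145,65,2),(168,218)),((-145,-45,15),(576,98)),((-145,-53,23),(576,75)),((None,53,55),(167,190)),((None,-53,55),(190,45)),((-145,53,23),(561,227))]
uv=np.array([f(*o[1]) for o in obs])
def pts(p):
    c,s=np.cos(p[2]),np.sin(p[2]); R=np.array([[c,-s],[s,c]])
    L=np.array([[p[3] if o[0][0] is None else o[0][0],*o[0][1:]] for o in obs],float)
    L[:,:2]=L[:,:2]@R.T+p[:2]; return L
r=least_squares(lambda p:(proj(im,pts(p))-uv).ravel(),[492,150,1.5,130],loss="soft_l1",x_scale=[1,1,.01,1])
print(r.x, r.fun.reshape(-1,2).round(1)); p=r.x
c,s=np.cos(p[2]),np.sin(p[2]); 
W=lambda x,y,z:[p[0]+c*x-s*y,p[1]+s*x+c*y,z]
for q in [(441.7,51.2),(526.3,43.9),(484.5,46.8)]:
    d=np.array(q)-p[:2]; print("roller local",c*d[0]+s*d[1],-s*d[0]+c*d[1])
pic=cv2.resize(im["pixels"][195:290,110:370],None,fx=3,fy=3,interpolation=cv2.INTER_CUBIC)
def line(a,b,col):
    q=(proj(im,[W(*a),W(*b)])-[110,195])*3+1
    cv2.line(pic,tuple(map(int,q[0].round())),tuple(map(int,q[1].round())),col,1)
for y in(-65,65): line((-145,y,2),(145,y,2),(0,0,255))
for y in(-45,45): line((-140,y,10),(-55,y,10),(0,255,0));line((-55,y,10),(75,y,31),(0,255,0))
for x,z in((-145,15),(-55,10),(75,31),(117,19)): line((x,-45,z),(x,45,z),(255,0,0))
line((p[3],-53,55),(p[3],53,55),(255,0,255))
cv2.imwrite("pics/fit.png",pic)
E
python3 fit.py
```

```text
[493.08036865 149.19780398   1.5017637  130.59434149] [[ 0.6 -0.4]
 [ 0.1 -0.5]
 [-0.7 -0.5]
 [-0.5  2.7]
 [ 0.5  0.2]
 [-0.5 -0.3]
 [ 0.4  0.5]]
roller local -101.30849779096377 44.49831617404472
roller local -102.75558744892261 -40.403721089626536
roller local -102.74576735789665 1.496755083870684
```

View pics/fit.png

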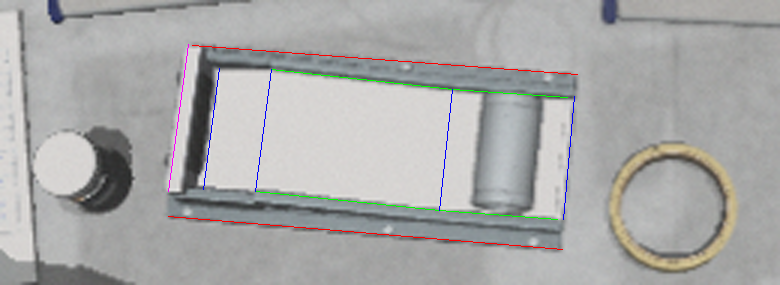

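```bash
python3 - <<'E'
from h import *
from scipy.spatial.transform import Rotation as R
o=ctrl.get_obs(); A=R.from_rotvec(o["orientation"]); print(A.as_matrix().round(4), ctrl.tips_ahead)
th=1.5018; c,s=np.cos(th),np.sin(th)
for sg in (1,-1):
    z=sg*np.array([-s,c,0]); y=np.array([0,0,-1.]); x=np.cross(y,z)
    B=R.from_matrix(np.c_[x,y,z]); print(sg,(B*A.inv()).as_rotvec())
P=lambda x,y=0: np.array([493.1+c*x-s*y,149.2+s*x+c*y])
for x in(-142,-134,40,63): print(x,P(x),P(x)-o["ee_pos"][:2])
print(o["ee_pos"])
E
```

```text
[[ 9.001e-01 -2.000e-04  4.357e-01]
 [-4.357e-01 -5.000e-04  9.001e-01]
 [ 0.000e+00 -1.000e+00 -5.000e-04]] 8.0
1 [5.20041253e-04 3.40767894e-04 1.95258714e+00]
-1 [ 3.06918626e-04 -4.68384345e-04 -1.18900544e+00]
-142 [483.31029322   7.53786095] [ 211.0967571  -554.84943529]
-134 [483.86182599  15.51882653] [ 211.64828988 -546.86846971]
40 [495.85766388 189.1048279 ] [ 223.64412777 -373.28246833]
63 [497.44332062 212.05010395] [ 225.2297845  -350.33719229]
[272.21353612 562.38729623 230.39433873]
```

```bash
python3 -m creep '[{"tx":11,"ty":-30,"tz":0,"rx":0,"ry":0,"rz":-0.09,"fingers":40},{"tx":32,"ty":-80,"tz":0,"rx":0,"ry":0,"rz":-0.2,"fingers":80},{"tx":53,"ty":-135,"tz":0,"rx":0,"ry":0,"rz":-0.32,"fingers":138},{"tx":75,"ty":-190,"tz":0,"rx":0,"ry":0,"rz":-0.44,"fingers":138},{"tx":97,"ty":-245,"tz":0,"rx":0,"ry":0,"rz":-0.56,"fingers":138},{"tx":118,"ty":-300,"tz":0,"rx":0,"ry":0,"rz":-0.68,"fingers":138},{"tx":139,"ty":-355,"tz":0,"rx":0,"ry":0,"rz":-0.8,"fingers":138},{"tx":160,"ty":-410,"tz":0,"rx":0,"ry":0,"rz":-0.92,"fingers":138},{"tx":180,"ty":-465,"tz":0,"rx":0,"ry":0,"rz":-1.04,"fingers":138},{"tx":198,"ty":-515,"tz":0,"rx":0,"ry":0,"rz":-1.14,"fingers":138}]'; python3 -m creep '[{"tx":13,"ty":-40,"tz":0,"rx":0,"ry":0,"rz":-0.049,"fingers":138},{"tx":13,"ty":-40,"tz":0,"rx":0,"ry":0,"rz":-0.049,"fingers":138},{"tx":13,"ty":-40,"tz":0,"rx":0,"ry":0,"rz":-0.049,"fingers":138}]'
python3 - <<'E'
from h import *
from scipy.spatial.transform import Rotation as R
o=ctrl.get_obs(); A=R.from_rotvec(o["orientation"]).as_matrix(); print(A.round(3),o["ee_pos"],o["width"],o["t"],o["ft_force"])
for n in("top","wrist"):
    im=cam(n); cv2.imwrite(f"pics/{n}1.png",im["pixels"])
    print(n,proj(im,[list(o["ee_pos"]+[0,0,-8])]))
E
```

```text
t: 1.55
ee_pos: [470.8, 45.6, 231.0]
orientation: [-1.197, 1.226, -1.227]
ft_force: [0.4, -0.7, -0.3]
width: 40.4
t: 1.92
ee_pos: [482.9, 7.8, 230.5]
orientation: [-1.176, 1.26, -1.259]
ft_force: [-0.2, 1.0, -0.5]
width: 40.2
[[-0.069 -0.001  0.998]
 [-0.998  0.    -0.069]
 [-0.    -1.    -0.001]] [482.89327915   7.83615062 230.54533015] 40.17884820658641 1.925 [-0.1607833   1.00702406 -0.51092711]
top [[293.81042055 226.21119362]]
wrist [[322.64150026 289.33507009]]
```

View pics/wrist1.png

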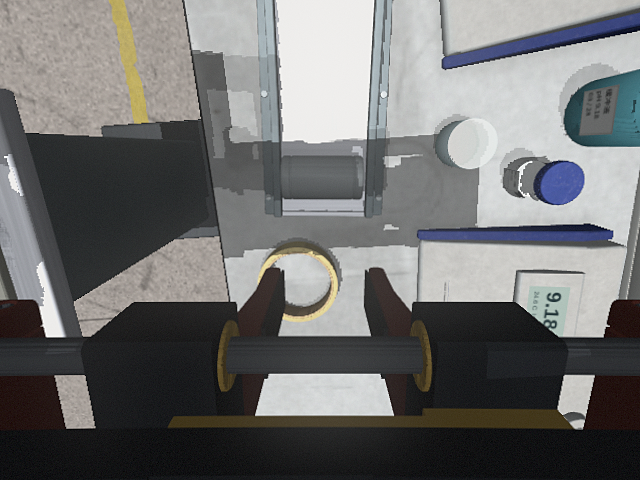

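View pics/top1.png

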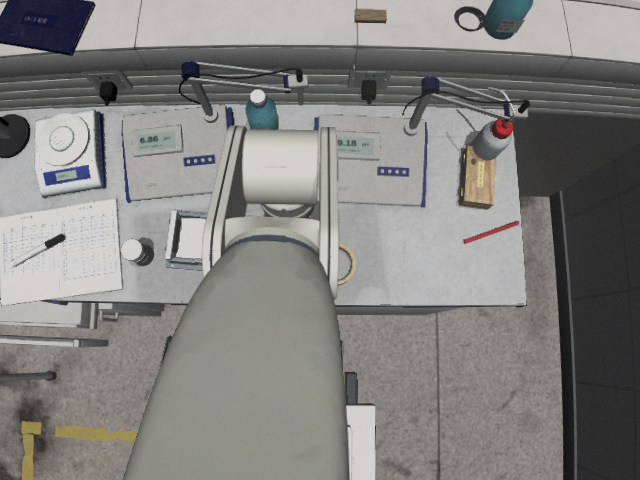

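```bash
python3 - <<'E'
from h import *
im=cam("wrist")
th=1.5018; c,s=np.cos(th),np.sin(th)
for n,uv,z in[("lip",(323,214),15),("rollerends",(282,177),32),("r",(364,177),32),("top edge",(322,155),36),("low edge",(322,198),28),("cheekL end",(270,216),12),("R",(378,215),12)]:
    w=back(im,[uv],z)[0]; d=w[:2]-[493.1,149.2]; print(n,w.round(1),"local",(c*d[0]+s*d[1]).round(1),(-s*d[0]+c*d[1]).round(1))
E
```

```text
lip [482.    6.8  15. ] local -142.8 1.3
rollerends [443.3  51.   32. ] local -101.4 42.9
r [526.5  45.4  32. ] local -101.2 -40.4
top edge [485.4  70.1  36. ] local -79.5 2.2
low edge [482.4  26.3  28. ] local -123.3 2.3
cheekL end [423.3   7.9  12. ] local -145.8 59.9
R [542.5   1.   12. ] local -144.4 -59.5
```

```bash
python3 -m creep '[{"tx":0,"ty":0,"tz":-35,"rx":0,"ry":0,"rz":0,"fingers":138},{"tx":0,"ty":0,"tz":-75,"rx":0,"ry":0,"rz":0,"fingers":138},{"tx":0,"ty":0,"tz":-115,"rx":0,"ry":0,"rz":0,"fingers":138},{"tx":0,"ty":0,"tz":-150,"rx":0,"ry":0,"rz":0,"fingers":138},{"tx":0,"ty":0,"tz":-175,"rx":0,"ry":0,"rz":0,"fingers":138},{"tx":0,"ty":0,"tz":-190,"rx":0,"ry":0,"rz":0,"fingers":138},{"tx":0,"ty":0,"tz":-200,"rx":0,"ry":0,"rz":0,"fingers":138},{"tx":0,"ty":0,"tz":-200,"rx":0,"ry":0,"rz":0,"fingers":138}]'
python3 - <<'E'
from h import *
for n in("side","wrist"):
    im=cam(n); p=im["pixels"]
    if n=="side": p=cv2.resize(p[180:310,190:370],None,fx=4,fy=4,interpolation=cv2.INTER_CUBIC)
    cv2.imwrite(f"pics/{n}2.png",p)
print(ctrl.get_obs()["ft_force"])
E
```

```text
t: 3.08
ee_pos: [483.2, 7.8, 30.6]
orientation: [-1.176, 1.26, -1.259]
ft_force: [0.3, -0.6, 0.3]
width: 40.1
[ 0.50922214 -1.30974547  0.21937944]
```

View pics/side2.png

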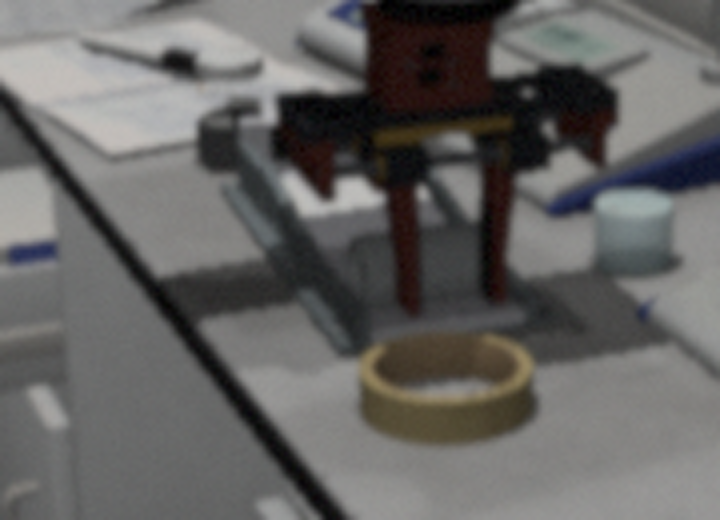

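View pics/wrist2.png

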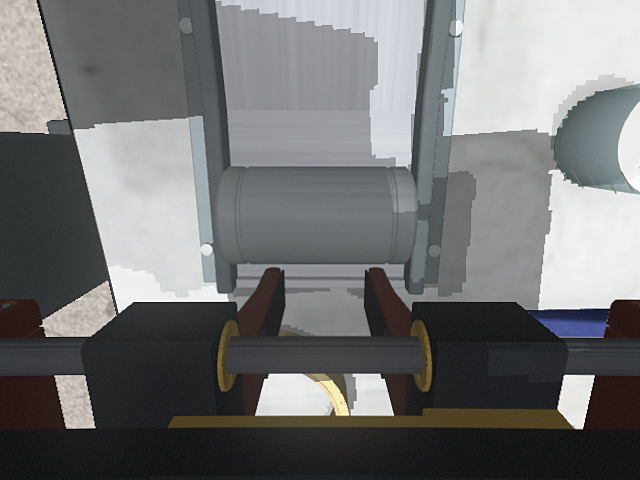

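```bash
python3 -m creep '[{"tx":0.2,"ty":3,"tz":0,"rx":0,"ry":0,"rz":0,"fingers":138},{"tx":0.4,"ty":6,"tz":0,"rx":0,"ry":0,"rz":0,"fingers":138},{"tx":0.6,"ty":8,"tz":0,"rx":0,"ry":0,"rz":0,"fingers":138},{"tx":0.7,"ty":10,"tz":0,"rx":0,"ry":0,"rz":0,"fingers":138},{"tx":0.8,"ty":12,"tz":0,"rx":0,"ry":0,"rz":0,"fingers":138},{"tx":1,"ty":15,"tz":0,"rx":0,"ry":0,"rz":0,"fingers":138},{"tx":1.3,"ty":19,"tz":0,"rx":0,"ry":0,"rz":0,"fingers":138},{"tx":1.6,"ty":23,"tz":0,"rx":0,"ry":0,"rz":0,"fingers":138},{"tx":1.9,"ty":27,"tz":0,"rx":0,"ry":0,"rz":0,"fingers":138},{"tx":2.1,"ty":31,"tz":0,"rx":0,"ry":0,"rz":0,"fingers":138}]'
python3 - <<'E'
from h import *
for n in("wrist",):
    im=cam(n); p=im["pixels"]
    cv2.imwrite(f"pics/{n}3.png",p)
print(ctrl.get_obs()["ft_force"])
E
```

```text
t: 4.42
ee_pos: [485.4, 38.9, 30.7]
orientation: [-1.176, 1.26, -1.26]
ft_force: [-0.2, -1.4, -0.4]
width: 40.4
[0.49462376 1.12691706 0.28535178]
```

View pics/wrist3.png

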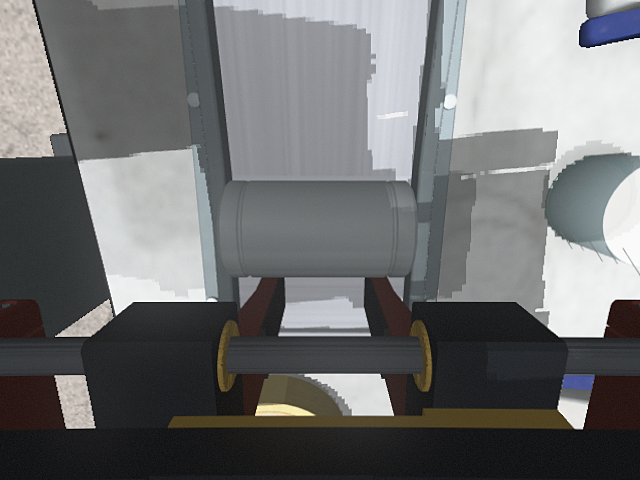

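```bash
python3 -m creep '[{"tx":0.2,"ty":3,"tz":0,"rx":0,"ry":0,"rz":0,"fingers":138},{"tx":0.5,"ty":7,"tz":0,"rx":0,"ry":0,"rz":0,"fingers":138},{"tx":0.8,"ty":11,"tz":0,"rx":0,"ry":0,"rz":0,"fingers":138},{"tx":1,"ty":15,"tz":0,"rx":0,"ry":0,"rz":0,"fingers":138},{"tx":1.3,"ty":19,"tz":0,"rx":0,"ry":0,"rz":0,"fingers":138},{"tx":1.6,"ty":23,"tz":0.2,"rx":0,"ry":0,"rz":0,"fingers":138},{"tx":1.9,"ty":27,"tz":0.8,"rx":0,"ry":0,"rz":0,"fingers":138},{"tx":2.1,"ty":31,"tz":1.4,"rx":0,"ry":0,"rz":0,"fingers":138},{"tx":2.4,"ty":35,"tz":2,"rx":0,"ry":0,"rz":0,"fingers":138},{"tx":2.7,"ty":39,"tz":2.6,"rx":0,"ry":0,"rz":0,"fingers":138}]'
python3 - <<'E'
from h import *
for n in("wrist",):
    im=cam(n); p=im["pixels"]
    cv2.imwrite(f"pics/{n}4.png",p)
print(ctrl.get_obs()["ft_force"])
E
```

```text
t: 5.72
ee_pos: [488.1, 77.8, 33.3]
orientation: [-1.176, 1.26, -1.26]
ft_force: [-0.2, -3.0, 2.4]
width: 40.4
[-0.45155303  0.28747568 -0.0895474 ]
```

View pics/wrist4.png

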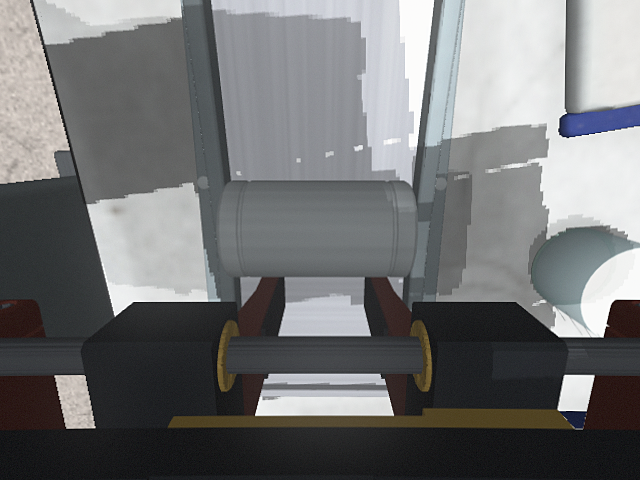

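```bash
python3 -m creep '[{"tx":0.2,"ty":3,"tz":0.5,"rx":0,"ry":0,"rz":0,"fingers":138},{"tx":0.5,"ty":7,"tz":1.1,"rx":0,"ry":0,"rz":0,"fingers":138},{"tx":0.8,"ty":11,"tz":1.8,"rx":0,"ry":0,"rz":0,"fingers":138},{"tx":1,"ty":15,"tz":2.4,"rx":0,"ry":0,"rz":0,"fingers":138},{"tx":1.3,"ty":19,"tz":3,"rx":0,"ry":0,"rz":0,"fingers":138},{"tx":1.6,"ty":23,"tz":3.7,"rx":0,"ry":0,"rz":0,"fingers":138},{"tx":1.9,"ty":27,"tz":4.3,"rx":0,"ry":0,"rz":0,"fingers":138},{"tx":2.1,"ty":31,"tz":5,"rx":0,"ry":0,"rz":0,"fingers":138},{"tx":2.4,"ty":35,"tz":5.6,"rx":0,"ry":0,"rz":0,"fingers":138},{"tx":2.7,"ty":39,"tz":6.2,"rx":0,"ry":0,"rz":0,"fingers":138}]'
python3 -m creep '[{"tx":0.2,"ty":3,"tz":0.5,"rx":0,"ry":0,"rz":0,"fingers":138},{"tx":0.5,"ty":7,"tz":1.1,"rx":0,"ry":0,"rz":0,"fingers":138},{"tx":0.8,"ty":11,"tz":1.8,"rx":0,"ry":0,"rz":0,"fingers":138},{"tx":1,"ty":15,"tz":2.4,"rx":0,"ry":0,"rz":0,"fingers":138},{"tx":1.3,"ty":19,"tz":3,"rx":0,"ry":0,"rz":0,"fingers":138},{"tx":1.6,"ty":23,"tz":3.7,"rx":0,"ry":0,"rz":0,"fingers":138},{"tx":1.9,"ty":27,"tz":4.3,"rx":0,"ry":0,"rz":0,"fingers":138},{"tx":2.1,"ty":31,"tz":5,"rx":0,"ry":0,"rz":0,"fingers":138},{"tx":2.4,"ty":35,"tz":5.6,"rx":0,"ry":0,"rz":0,"fingers":138},{"tx":2.7,"ty":39,"tz":6.2,"rx":0,"ry":0,"rz":0,"fingers":138}]'
python3 - <<'E'
from h import *
for n in("wrist",):
    im=cam(n); p=im["pixels"]
    cv2.imwrite(f"pics/{n}5.png",p)
print(ctrl.get_obs()["ft_force"])
E
```

```text
t: 7.02
ee_pos: [490.8, 116.8, 39.5]
orientation: [-1.176, 1.26, -1.26]
ft_force: [0.0, -3.8, 0.4]
width: 40.2
t: 8.28
ee_pos: [493.5, 155.8, 45.7]
orientation: [-1.176, 1.26, -1.26]
ft_force: [-0.7, -3.1, 1.2]
width: 40.3
[-0.11617778  0.74785215 -0.43400219]
```

View pics/wrist5.png

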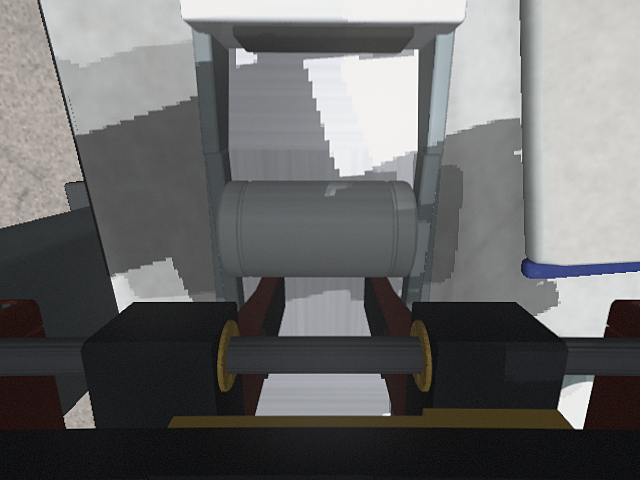

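```bash
python3 -m creep '[{"tx":0.2,"ty":3,"tz":0.5,"rx":0,"ry":0,"rz":0,"fingers":138},{"tx":0.5,"ty":7,"tz":1.1,"rx":0,"ry":0,"rz":0,"fingers":138},{"tx":0.8,"ty":11,"tz":1.8,"rx":0,"ry":0,"rz":0,"fingers":138},{"tx":1,"ty":15,"tz":2.4,"rx":0,"ry":0,"rz":0,"fingers":138},{"tx":1.3,"ty":19,"tz":3,"rx":0,"ry":0,"rz":0,"fingers":138},{"tx":1.6,"ty":23,"tz":3.7,"rx":0,"ry":0,"rz":0,"fingers":138},{"tx":1.9,"ty":27,"tz":4.3,"rx":0,"ry":0,"rz":0,"fingers":138},{"tx":2,"ty":29,"tz":4.6,"rx":0,"ry":0,"rz":0,"fingers":138},{"tx":2.1,"ty":31,"tz":4.8,"rx":0,"ry":0,"rz":0,"fingers":138},{"tx":2.3,"ty":33,"tz":5,"rx":0,"ry":0,"rz":0,"fingers":138}]'
python3 -m creep '[{"tx":0.1,"ty":2,"tz":0,"rx":0,"ry":0,"rz":0,"fingers":138},{"tx":0.3,"ty":4,"tz":0,"rx":0,"ry":0,"rz":0,"fingers":138},{"tx":0.4,"ty":6,"tz":0,"rx":0,"ry":0,"rz":0,"fingers":138},{"tx":0.6,"ty":8,"tz":0,"rx":0,"ry":0,"rz":0,"fingers":138},{"tx":0.7,"ty":10,"tz":0,"rx":0,"ry":0,"rz":0,"fingers":138},{"tx":0.8,"ty":12,"tz":0,"rx":0,"ry":0,"rz":0,"fingers":138},{"tx":0.8,"ty":12,"tz":0,"rx":0,"ry":0,"rz":0,"fingers":138},{"tx":0.8,"ty":12,"tz":0,"rx":0,"ry":0,"rz":0,"fingers":138}]'
python3 - <<'E'
from h import *
for n in("wrist",):
    im=cam(n); p=im["pixels"]
    cv2.imwrite(f"pics/{n}6.png",p)
print(ctrl.get_obs()["ft_force"])
E
```

```text
t: 9.57
ee_pos: [495.8, 188.7, 50.7]
orientation: [-1.176, 1.26, -1.26]
ft_force: [-0.7, -0.6, 0.9]
width: 40.4
t: 10.58
ee_pos: [496.5, 200.6, 50.7]
orientation: [-1.176, 1.26, -1.26]
ft_force: [-0.6, 1.1, 0.0]
width: 40.1
[-0.24601655  0.01872128  0.52414232]
```

View pics/wrist6.png

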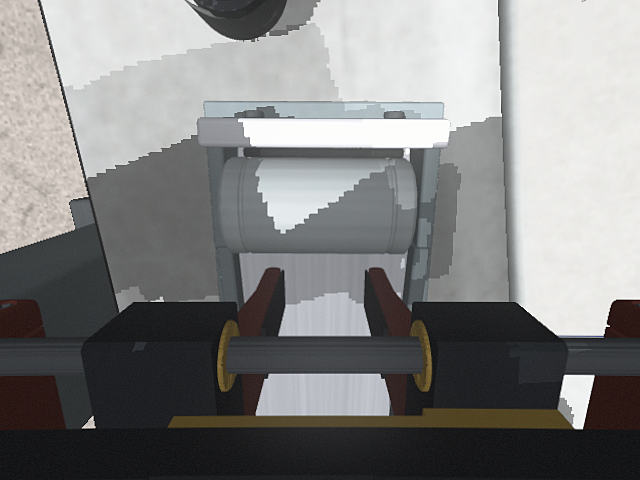

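The roller is seated against the buffer (rows 157–253) and the fingertips (row 268) are clear of it. I'll back off and lift.

```bash
python3 -m creep '[{"tx":-0.6,"ty":-8,"tz":5,"rx":0,"ry":0,"rz":0,"fingers":138},{"tx":-1,"ty":-15,"tz":20,"rx":0,"ry":0,"rz":0,"fingers":138},{"tx":-1,"ty":-20,"tz":50,"rx":0,"ry":0,"rz":0,"fingers":138},{"tx":-1,"ty":-20,"tz":90,"rx":0,"ry":0,"rz":0,"fingers":138},{"tx":-1,"ty":-20,"tz":130,"rx":0,"ry":0,"rz":0,"fingers":138},{"tx":-1,"ty":-20,"tz":155,"rx":0,"ry":0,"rz":0,"fingers":138},{"tx":-1,"ty":-20,"tz":160,"rx":0,"ry":0,"rz":0,"fingers":138},{"tx":-1,"ty":-20,"tz":160,"rx":0,"ry":0,"rz":0,"fingers":138}]'
python3 - <<'E'
from h import *
for n in("wrist","side"):
    im=cam(n); p=im["pixels"]
    cv2.imwrite(f"pics/{n}7.png",p)
    if n=="wrist":W=im
th=1.5018; c,s=np.cos(th),np.sin(th)
for x in (95,):
    for y in(-40,40): print(proj(W,[[493.1+c*x-s*y,149.2+s*x+c*y,48]]))
E
```

```text
t: 11.62
ee_pos: [495.3, 180.2, 210.7]
orientation: [-1.175, 1.26, -1.26]
ft_force: [0.3, -0.1, -0.4]
width: 40.3
[[367.85281117 153.15541442]]
[[278.615084   153.17149497]]
```

View pics/wrist7.png

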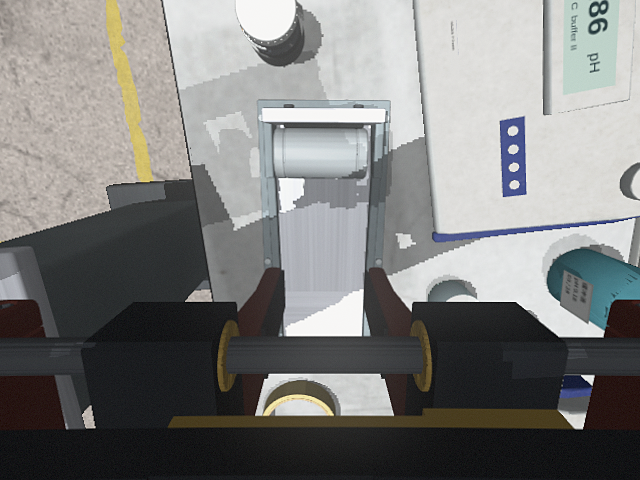

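View pics/side7.png

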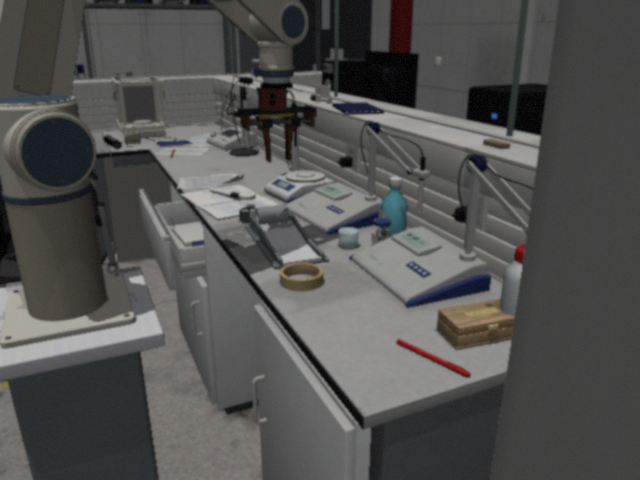

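```bash
python3 - <<'E'
from h import *
p=cam("wrist")["pixels"][90:200,245:400]
cv2.imwrite("pics/z8.png",cv2.resize(p,None,fx=5,fy=5,interpolation=cv2.INTER_CUBIC))
E
```

```text
(no output)
```

View pics/z8.png

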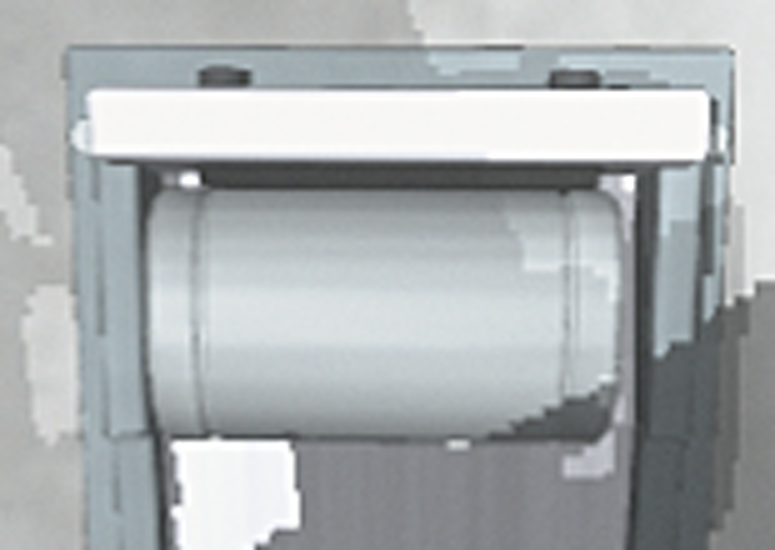

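The roller's edges (rows about 190 and 437) are parallel to the stop plate, and it lies against the buffer.

```bash
python3 -c "
from workcell import ctrl
print(ctrl.close_job())"
```

```text
the job is handed in; nothing more can be done
None
```

I pushed the steel roller with the half-open fingertips at about 30 mm/s from the landing, up the slope and over the crest. It settled in its seat against the buffer by itself. I then backed the hand off, lifted it clear and handed the job in at about 12 s of robot time, against the 42 s limit.

- **Seating:** the last wrist pictures show the roller's axis within a pixel of where a seated roller should appear. It sits about 2 mm off the lane's middle line (limit 9 mm) and parallel to the stop plate.
- **Push:** in the three pictures taken while pushing (one on the landing, two on the slope), the roller stayed straight and showed no gap to the fingers. I had no direct reading of finger contact. The wrist force stayed within about 4 N, close to its noise level.
- **Hand and bystanders:** the gripper is clear, about 150 mm above the ramp. I saw no change in the tape roll, jar or pen, though I checked them only by eye.

No check failed. The top and wrist cameras differed by 1–2 mm on position, which is within the calibration.

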